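# Turn a sample disc over through the twist chute

### The arm

A 6-joint arm with a two-finger parallel gripper is mounted at the origin on a cart in front of the work surface, level with it; the furniture and walls round the work are solid. World frame = base frame: x ahead of the robot, y to its left, z up, the work surface at z = 0. Lengths are in mm, angles in rad, forces in N, time in s.
With the tool pointing down it reaches from about 350 to 950 mm from the base axis. Payload 17.4 kg.
Tool frame: the origin (TCP) lies on the centre line of the jaws, within the pads' length; the fingertips stand manip.tip_reach ahead of it and the grasp point (between the pads) lies 3 mm ahead of it (manip.tip_reach is the distance from the TCP to the fingertips, in mm); z points along the fingers, y is the line along which they close (so a half turn about z gives the same grasp; the last joint's range is limited). The gripper opens to 93 mm and grips with 3 to 60 N. Pads are 15 mm wide; open, the fingers measure 128 mm over their backs; the gripper's body (75 mm by 188 mm) begins 65 mm behind the grasp point.
Start: joints at [-1.283, 0.116, 1.442, -0, 1.584, -0.038], TCP at [216.036, -639.501, 240.646] pointing down, gripper open.
Joint ranges: [-2.83, 2.83], [-0.83, 2.19], [0.07, 2.5], [-1.14, 4.28], [0.01, 3], [-2.97, 2.97]. Speed limits (rad/s): [1.89, 1.89, 2.22, 3.14, 3.14, 3.14].

### API

Orientations are given as a unit quaternion [x, y, z, w].
In Python, from bench import manip, optics gives the robot as it stands.
- The arm moves only by the tool jog_arm, never from a script. Its argument "steps" is a list of rows, each an object of numbers: "fingers": the closure, from 0 (fully open) to 1 (shut); "dx", "dy", "dz": the shift along the tool's x, y, z in mm; "turn": the turn about the tool's z in rad. In form: [{"fingers": .., "dx": .., "dy": .., "dz": .., "turn": ..}, ...]. A call has 1 to 12 rows; each row is the pose to reach, as a shift and turn from the pose commanded when the call began, along the tool's axes at that moment; what a row does not reach only later rows make up. A row lasts 1/12 s, in which the tool goes at most 41.7 mm and 7.16 degrees, less where a joint would pass 70% of its speed; a pose out of reach is approached as far as the arm can. A call with a gripper value outside its range is refused whole. The fingers move at their own pace and stop on an object; "force" is the grip in N (left out, the last holds). Time passes only in rows, so rows that repeat a pose let the fingers close. It gives the time, the measured TCP pose, the force, the opening and the grip force at its end, in the units of the state.
- manip.get_obs(): the state, without advancing time (a new reading comes with each control period).
- optics.get_image(name): name is "scene" or "top" or "wrist"; returns a dict with "color" (384x512x3 uint8, red, green, blue), "depth" (384x512 float32, mm along the optical axis (not along the pixel's ray), 0 where there is no reading), "fov_y" (degrees; the focal length in pixels is half the picture's height over the tangent of half this angle, whatever the lens; pixels are square), "cx", "cy" (the principal point, pixels), "dist_coeffs" ([k1, k2, p1, p2, k3] as OpenCV has them; the pictures are not rectified), "cam_to_world" (4x4, takes a point from camera to world coordinates). Camera axes: x right, y down, z forward; pixel columns grow to the right and rows downward; lengths in mm; the calibration is good to about 2 mm. A picture is of the moment at which its call begins.
- manip.job_done(): hands the job in; it is judged then, once.
Trained networks look in a picture, given as the dict that the camera call returned (one of the last four; its "shot" number tells which), for a name from the list of things; names that differ only in an ending like _2 or _b are one class to them, and where a whole thing is asked for, a point or a joint stands for the part that bears it (a point fixed in the world has none). Each returns a list of dicts, best first, with "p" (0 to 1); they miss things now and then, are a little off and sometimes report something else, mostly with a low value. They report only what shows in the picture. A call takes as long as a camera call.
- optics.trace(picture, label): "mask" (384x512 bool, what is visible of it) and "xy" ([column, row] in pixels, amid what is visible of it).
The state is a dict: "t": time; "q": joint angles; "joint_velocities": joint speeds; "joint_torque": joint torques, N m; "tool_pos": TCP position; "eef_rot": TCP orientation; "ft_force": force on the tool from outside, world axes, zero at the start; "moment": the same for the moment, N m; "grip_width": finger opening in mm; "gripper_force": force on a finger pad.
Only numpy, scipy, OpenCV 4.12 (cv2) and the standard library are available. Lean on these libraries where they do the work, as an engineer would, in place of code of your own. Each camera call takes 0.05 s, during which the arm holds its last target. There are 200 camera calls.

### The job

The orange side of the sample disc is finished; its bare wooden side is next. Take the orange disc out of the white rack and post it, on edge, down the slot of the blue turning chute, which turns it half over as it falls, so that it ends lying flat on the floor of the chute's sloping tray with the bare wooden side up and the orange side underneath. Leave the green disc in the rack and do not disturb the jar and the cup.

Things in the scene. Friction and masses are not known exactly. Their poses are not given: they have to be found in the camera images.
- orange_disc: Round plywood disc, 40 mm in diameter, 8 mm thick, 25 g, one face painted orange (with 2 mm of the rim), the other bare wood. Origin at its centre; its z axis is the disc's axis and points out of the orange face. It starts on edge in one of the rack's slots, axis level, orange face to the rack's -y, centre 29 mm and top 49 mm above the bench; it may lean a few degrees.
- green_disc: The same disc painted green on one face, standing in the other slot of the rack. Origin and axes as for the orange disc. To be left alone.
- rack: Fixed white plastic rack block 70 x 140 x 22 mm (x, y, z) on the bench, origin at the centre of its underside, with two slots 13 mm deep, 44 mm long along its x and 10.5 mm wide along its y, at y = -38 and +38 mm. The discs stand out 27 mm above its top.
- chute: Fixed blue turning chute, origin on the bench under its upright slot. The slot, 45 x 19 mm inside, twists half a turn about the vertical on its way down. The face that looks to the chute's -x (the tray's side) at the mouth ends underneath in the tray, the face that looks to +x ends up. An aluminium post, 230 mm high, stands behind it, 42 to 58 mm to +x.
- mouth (a point): Centre of the chute's mouth at its rim, 276 mm above the bench; axes as the chute's. The slot's long side lies along y here, so a disc enters with its axis along x. The mouth flares from 45 x 19 mm to 55 mm (y) x 29 mm (x) at the rim, over the top 18 mm.
- chute_mid (a point): Point on the slot's axis half-way down the twist (which runs from 258 to 96 mm above the bench), 177 mm above the bench.
- tray (a point): Point on the tray's white floor, 22 mm above the bench, 100 mm from the slot's axis to the chute's -x. The slippery floor slopes down 20 degrees away from the slot to an end wall 125 mm from the axis. The slot's back wall bends forward into it and lays the disc down; the disc slides to the end wall by itself. The tray is 52 mm wide inside, its walls about 20 mm high.
- orange_jar: Bystander: small ink jar with an orange band and black lid, 51 mm wide, 46 mm high, origin at the centre of its underside.
- cup: Bystander: grey ribbed cup with blue ink inside, about 95 mm wide, 106 mm high, origin at the centre of its underside.

How it is judged (in metres and radians):
On the way, in this order (a step that is already met when the one before it is completed fails the run):
1. the orange disc is brought to the chute's mouth (distance between orange_disc and mouth below 0.035 m), for 0.1 s.
2. the disc passes down inside the twisted slot (distance between orange_disc and chute_mid below 0.06 m).
At the end, for the whole second after the job is handed in: The orange disc rests flat on the tray's floor by its low end wall, bare face up, orange face down (within 31 degrees of straight down; the floor slopes 20); the green disc is in its slot (moved under 15 mm), the jar and the cup moved under 30 mm (x of orange_disc in the frame of chute between -0.13 and -0.08 m and y of orange_disc in the frame of chute between -0.03 and 0.03 m and height (world z) of orange_disc below 0.035 m and angle between orange_disc's own z axis and vertical above 2.6 rad and linear speed of orange_disc below 0.02 m/s and distance of green_disc from where it was at the start of the episode below 0.015 m and distance of each of orange_jar, cup from where it was at the start of the episode below 0.03 m); the robot touches nothing.
It fails at once if the green disc is taken from or knocked out of its slot (distance of green_disc from where it was at the start of the episode above 0.02 m).
It fails at once if the jar is knocked away (distance of orange_jar from where it was at the start of the episode above 0.04 m).
It fails at once if the cup is knocked away (distance of cup from where it was at the start of the episode above 0.04 m).
It also fails if it takes over 45 s, if anything falls off the work surface, if the arm or the gripper's body presses on something with over 40 N, if the wrist force passes 120 N, or if a joint passes its speed limit or range.

## Working session

There is one attempt and no reset: what is moved stays moved. The work goes in short steps, Python scripts to look and compute and a tool call to move; the robot and the scene stay as the last step left them, time stands still between calls to the robot, and variables do not carry over. Pictures are saved under pics/ and viewed, at most 10 in all, crops included, and the job is handed in when it is done.

Besides the shell and the picture viewer there is one more tool, called after "Request:" as a command line: name --argument value ..., lists and objects as JSON in quotes. jog_arm: Moves the arm, as the interface text tells. Its arguments: {"type":"object","properties":{"steps":{"type":"array","items":{"type":"object","properties":{"fingers":{"type":"number"},"dx":{"type":"number"},"dy":{"type":"number"},"dz":{"type":"number"},"turn":{"type":"number"}}}},"force":{"type":"number"}},"required":["steps"]}

```bash
mkdir -p pics; cat > h.py <<'E'
import numpy as np,cv2
from bench import manip,optics
def K(p):
    f=192/np.tan(np.radians(p["fov_y"])/2); return np.array([[f,0,p["cx"]],[0,f,p["cy"]],[0,0,1.]])
def ray(p,uv):
    n=cv2.undistortPoints(np.array(uv,float).reshape(-1,1,2),K(p),np.array(p["dist_coeffs"],float)).reshape(-1,2)
    return np.c_[n,np.ones(len(n))]
def cloud(p,mask):
    r,c=np.nonzero(mask&(p["depth"]>0)); d=p["depth"][r,c]
    P=ray(p,np.c_[c,r])*d[:,None]; T=np.array(p["cam_to_world"]); return P@T[:3,:3].T+T[:3,3]
def save(p,n): cv2.imwrite("pics/"+n,p["color"][...,::-1])
E
python3 - <<'E'
from h import *
np.set_printoptions(precision=1,suppress=True)
print(manip.tip_reach,manip.get_obs())
ims=[]
for n in ["scene","top"]:
    p=optics.get_image(n); ims.append(p["color"]); print(n,p["fov_y"],np.array(p["cam_to_world"])[:3])
    for l in ["orange_disc","green_disc","rack","chute","orange_jar","cup"]:
        for d in optics.trace(p,l)[:2]:
            m=d["mask"]; 
            if d["p"]<.2: continue
            C=cloud(p,m); print(l,round(d["p"],2),d["xy"],m.sum(), *( [np.percentile(C,q,axis=0) for q in (3,50,97)] if len(C) else []))
    save(p,n+".png")
E
```

```text
22.0 {'t': 0.0, 'q': array([-1.3,  0.1,  1.4, -0. ,  1.6, -0. ]), 'joint_velocities': array([ 0., -0.,  0., -0.,  0., -0.]), 'joint_torque': array([ -0. , -72.1, -62.3,   0.1,   0. ,  -0. ]), 'tool_pos': array([ 216. , -639.3,  239.9]), 'eef_rot': array([ 1. ,  0.2, -0. , -0. ]), 'ft_force': array([-0.4,  0.5, -0.3]), 'moment': array([-0., -0., -0.]), 'gripper_force': 0.0, 'grip_width': 92.94104331657041}
scene 46.76085163862283 [[  -0.7   -0.4    0.6 -108. ]
 [  -0.7    0.4   -0.6  676.9]
 [  -0.    -0.8   -0.6  877. ]]
green_disc 0.49 [332.2, 200.2] 95 [ 496.6 -241.4   19.6] [ 512.8 -232.7   36. ] [ 528.4 -225.2   48.2]
rack 0.69 [327.9, 214.4] 719 [ 452.2 -263.9    0.9] [ 492.3 -182.7   20.7] [ 549.  -123.5   25.5]
chute 0.6 [207.8, 247.6] 4025 [460.4 163.1   7.9] [586.7 195.6  61.5] [659.3 229.2 271.2]
orange_jar 0.62 [233.7, 192.4] 277 [735.8 -70.4   2. ] [748.7 -41.7  38.4] [779.1 -26.3  48.4]
cup 0.88 [123.3, 254.9] 1369 [671.3 323.4  10.1] [709.1 362.7  72.5] [753.5 400.2 104.4]
top 57.68678037788035 [[  -0.1   -1.     0.2  428.9]
 [  -1.     0.1   -0.    41.6]
 [  -0.    -0.2   -1.  1033.4]]
orange_disc 0.47 [322.1, 248.7] 38 [ 474.1 -169.3   29.5] [ 485.3 -162.1   45.9] [ 500.5 -158.3   51.8]
green_disc 0.39 [339.1, 231.5] 57 [ 501.6 -240.4   26.6] [ 516.7 -232.8   45.4] [ 530.  -226.2   51.5]
rack 0.78 [331.7, 237.2] 1021 [ 458.5 -263.6   10.8] [ 500.6 -195.4   23.2] [ 545.5 -131.7   26.6]
chute 0.64 [193.9, 228.1] 2644 [460.3 151.4   9.1] [581.7 181.1  47.5] [660.5 221.7 276.7]
orange_jar 0.52 [271.0, 158.6] 233 [737.3 -73.2  19.5] [756.1 -52.7  47.4] [780.3 -31.9  51. ]
cup 0.69 [125.1, 190.1] 963 [675.2 319.8  16.5] [715.8 363.2  71.7] [752.5 401.5 106.5]
```

```bash
python3 - <<'E'
import cv2
a=cv2.imread('pics/scene.png');b=cv2.imread('pics/top.png')
c=cv2.hconcat([cv2.resize(a[140:340,80:400],None,fx=1.25,fy=1.5)[:, :],])
c=cv2.resize(a[150:330,100:390],(800,297*800//800));d=cv2.resize(b[120:300,90:380],(800,297))
cv2.imwrite('pics/both.png',cv2.vconcat([c,d]))
E
```

```text
(no output)
```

View pics/both.png

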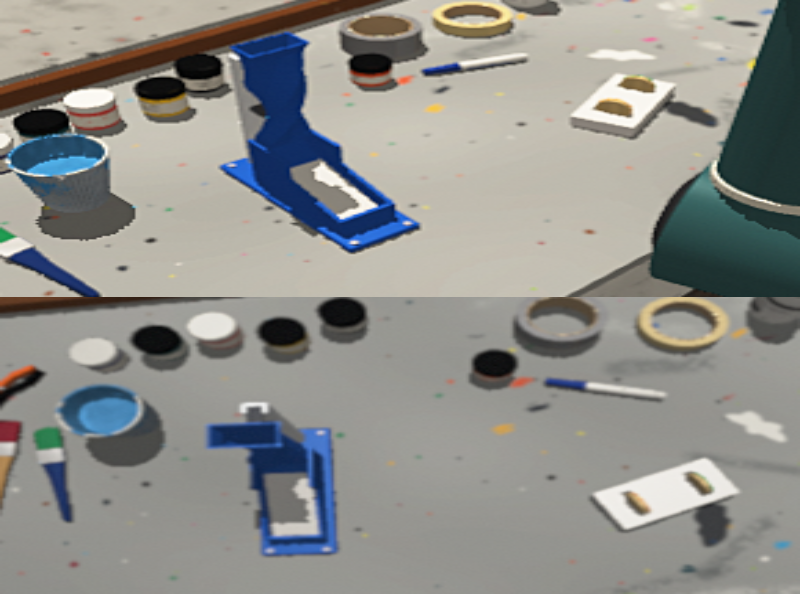

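The chute's tray points towards the robot, and the rack is at the right. Both discs show wood to the scene camera, so orange should face world -y. Next I'll fit the chute and go over the rack.

```bash
cat >> h.py <<'E'
def go(target,yaw=None):
    from scipy.spatial.transform import Rotation as R
    o=manip.get_obs(); r=R.from_quat(o["eef_rot"]).as_matrix()
    print("pos",o["tool_pos"],"toolY ang",np.degrees(np.arctan2(r[1,1],r[0,1])),"q6",o["q"][5],"t",o["t"])
    print("shift",r.T@(np.array(target)-o["tool_pos"]))
    if yaw is not None:
        # turn about tool z (down): world yaw decreases
        d=(np.degrees(np.arctan2(r[1,1],r[0,1]))-yaw+90)%180-90; print("turn",np.radians(d))
E
python3 - <<'E'
from h import *
np.set_printoptions(precision=2,suppress=True)
for n in ["scene","top"]:
    p=optics.get_image(n)
    d=optics.trace(p,"chute")[0]; m=cv2.dilate(d["mask"].astype(np.uint8),np.ones((5,5)))>0
    C=cloud(p,m); R=C[(C[:,2]>268)&(C[:,2]<290)]
    print(n,len(R),R.min(0),R.max(0),cv2.minAreaRect(R[:,:2].astype(np.float32)))
    B=C[(C[:,2]<60)&(C[:,2]>5)]; print("low",cv2.minAreaRect(B[:,:2].astype(np.float32)))
    save(p,n+"2.png")
    if n=="scene": 
        g=cv2.resize(p["color"][160:300,150:300,::-1],None,fx=4,fy=4)
    else: g2=cv2.resize(p["color"][160:300,150:300,::-1],None,fx=2.6,fy=4)[:, :]
    if n=="top": cv2.imwrite("pics/ch.png",cv2.resize(np.hstack([g[:,:],cv2.resize(g2,(600,560))]),(800,400)))
go([500,-190,240],112)
E
```

```text
scene 185 [588.16 156.87 268.06] [628.71 218.56 277.77] ((608.583251953125, 187.3405303955078), (61.62405014038086, 36.85392761230469), 85.2641830444336)
low ((722.2384643554688, 118.79631805419922), (149.15896606445312, 585.472412109375), 65.27825164794922)
top 174 [590.08 155.3  268.07] [627.53 216.25 280.51] ((608.7322387695312, 185.9697265625), (61.07057571411133, 34.708213806152344), 86.76896667480469)
low ((582.9135131835938, 198.61703491210938), (116.18759155273438, 272.2016296386719), 87.01261138916016)
pos [ 216.05 -639.5   240.65] toolY ang -71.3310826470065 q6 -0.03780240370179982 t 0.9
shift [ 412.89 -334.96    0.63]
turn -0.0581383598463114
```

Request:
jog_arm --steps '[{"dx":412,"dy":-335,"dz":0,"turn":-0.058,"fingers":0.4},{"dx":412,"dy":-335,"dz":0,"turn":-0.058,"fingers":0.4},{"dx":412,"dy":-335,"dz":0,"turn":-0.058,"fingers":0.4},{"dx":412,"dy":-335,"dz":0,"turn":-0.058,"fingers":0.4},{"dx":412,"dy":-335,"dz":0,"turn":-0.058,"fingers":0.4},{"dx":412,"dy":-335,"dz":0,"turn":-0.058,"fingers":0.4},{"dx":412,"dy":-335,"dz":0,"turn":-0.058,"fingers":0.4},{"dx":412,"dy":-335,"dz":0,"turn":-0.058,"fingers":0.4},{"dx":412,"dy":-335,"dz":0,"turn":-0.058,"fingers":0.4},{"dx":412,"dy":-335,"dz":0,"turn":-0.058,"fingers":0.4},{"dx":412,"dy":-335,"dz":0,"turn":-0.058,"fingers":0.4},{"dx":412,"dy":-335,"dz":0,"turn":-0.058,"fingers":0.4}]'

```text
t: 1.9
tool_pos: [483.2, -214.5, 241.0]
eef_rot: [0.982, 0.191, 0.0, 0.0]
ft_force: [0.2, 0.4, 0.2]
grip_width: 55.6
gripper_force: 0.0
```

```bash
python3 - <<'E'
from h import *
np.set_printoptions(precision=1,suppress=True)
p=optics.get_image("wrist"); save(p,"w1.png"); print(np.array(p["cam_to_world"]),p["fov_y"])
for l in ["orange_disc","green_disc","rack"]:
    for d in optics.trace(p,l)[:2]:
        if d["p"]<.2: continue
        C=cloud(p,d["mask"]); print(l,round(d["p"],2),d["xy"],d["mask"].sum(),[np.percentile(C,q,axis=0) for q in (3,50,97)])
        T=C[(C[:,2]>(32 if l!="rack" else 18))]; T=T[T[:,2]<(60 if l!="rack" else 26)]
        print(" ",len(T),cv2.minAreaRect(T[:,:2].astype(np.float32)),T.mean(0))
go([487,-163,150],112)
E
```

```text
[[   0.4   -0.9   -0.2  544.1]
 [  -0.9   -0.4   -0.1 -190.8]
 [   0.     0.2   -1.   387. ]
 [   0.     0.     0.     1. ]] 58.06761998492635
orange_disc 0.83 [208.6, 150.0] 422 [array([ 474.5, -172.8,   19.7]), array([ 491.5, -165.2,   46.3]), array([ 506.8, -157.1,   51.3])]
  359 ((489.7698669433594, -164.49508666992188), (37.99829864501953, 8.12838077545166), 19.787189483642578) [ 491.  -164.7   46.2]
green_disc 0.67 [285.1, 154.2] 348 [array([ 498.8, -243.1,   26.7]), array([ 515.1, -234.9,   47.8]), array([ 531.4, -228. ,   51.4])]
  325 ((514.7654418945312, -235.78273010253906), (37.329078674316406, 7.845285415649414), 20.124448776245117) [ 515.4 -235.    46.2]
rack 0.95 [249.7, 144.2] 8110 [array([ 459.1, -264.5,   22.1]), array([ 504.1, -200.1,   23.9]), array([ 546.7, -135.5,   25.4])]
  7869 ((502.4249572753906, -200.46127319335938), (70.6070785522461, 140.2338104248047), 19.413103103637695) [ 503.4 -200.2   23.9]
pos [ 483.  -215.6  240.7] toolY ang -67.87170264904128 q6 0.71660805727481 t 2.1
shift [ 23.5 -47.3  90.7]
turn 0.002239211195816332
```

View pics/w1.png

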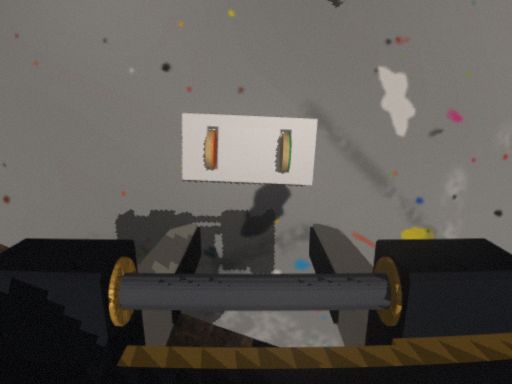

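View pics/ch.png

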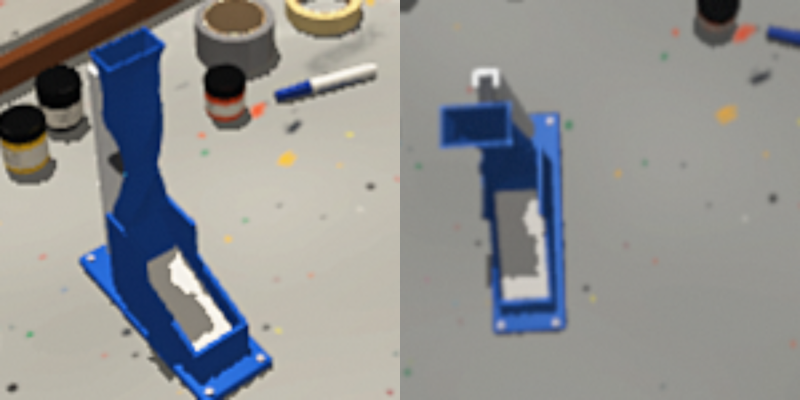

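Wrist view: the orange disc is at (209,150) with its orange rim on the right, the world -y side. Green is at (285,153). The rack yaw is about 19.6° and the heights agree with the text to 2 mm.

Request:
jog_arm --steps '[{"dx":13,"dy":-23,"dz":40,"turn":0.04,"fingers":0.45},{"dx":25,"dy":-45,"dz":80,"turn":0.04,"fingers":0.45},{"dx":25,"dy":-45,"dz":120,"turn":0.04,"fingers":0.45},{"dx":25,"dy":-45,"dz":120,"turn":0.04,"fingers":0.45},{"dx":25,"dy":-45,"dz":120,"turn":0.04,"fingers":0.45}]'

```text
t: 2.52
tool_pos: [487.5, -165.8, 118.4]
eef_rot: [0.985, 0.171, -0.002, -0.001]
ft_force: [-0.3, -0.0, 1.0]
grip_width: 50.8
gripper_force: 0.0
```

```bash
python3 - <<'E'
from h import *
np.set_printoptions(precision=1,suppress=True)
p=optics.get_image("wrist"); save(p,"w2.png")
for l in ["orange_disc","rack"]:
    for d in optics.trace(p,l)[:1]:
        C=cloud(p,d["mask"]); C=C[C[:,2]<65]
        T=C[(C[:,2]>(32 if l!="rack" else 18))]; T=T[T[:,2]<(60 if l!="rack" else 28)]
        print(l,d["p"],d["xy"],len(T),cv2.minAreaRect(T[:,:2].astype(np.float32)),np.percentile(T,[3,50,97],axis=0))
print(manip.get_obs()["grip_width"])
go([489.5,-164.3,55],109.8)
E
```

```text
orange_disc 0.97 [251.4, 201.5] 708 ((489.7926940917969, -164.48471069335938), (38.48143768310547, 8.066110610961914), 19.533912658691406) [[ 474.5 -171.3   34.7]
 [ 493.6 -163.3   48.3]
 [ 507.4 -156.4   51.4]]
rack 0.98 [299.5, 186.7] 15273 ((502.21514892578125, -200.4827117919922), (71.11527252197266, 140.78733825683594), 19.61737823486328) [[ 459.1 -263.9   22.6]
 [ 505.3 -194.7   24. ]
 [ 547.4 -134.3   25.2]]
51.159473417363635
pos [ 489.7 -166.8  123.3] toolY ang -70.37365744699595 q6 0.8507146086667761 t 2.6667
shift [ 0.5 -2.6 68.3]
turn -0.003030894220686801
```

View pics/w2.png

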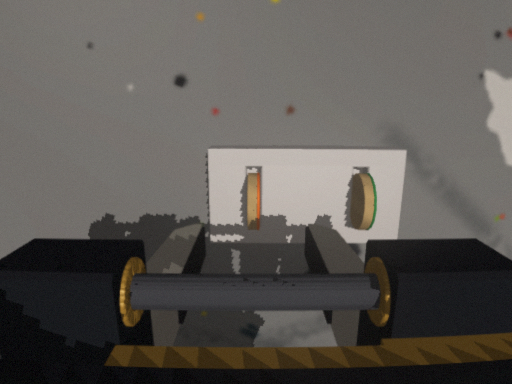

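The disc sits between the fingers (251 px, jaw middle about 255), with its orange side on the right. Descend and grip.

Request:
jog_arm --steps '[{"dx":0,"dy":-2.5,"dz":34,"fingers":0.45},{"dx":0,"dy":-2.5,"dz":60,"fingers":0.45},{"dx":0,"dy":-2.5,"dz":68,"fingers":0.45},{"dx":0,"dy":-2.5,"dz":68,"fingers":0.7},{"dx":0,"dy":-2.5,"dz":68,"fingers":1},{"dx":0,"dy":-2.5,"dz":68,"fingers":1},{"dx":0,"dy":-2.5,"dz":68,"fingers":1},{"dx":0,"dy":-2.5,"dz":68,"fingers":1},{"dx":0,"dy":-2.5,"dz":68,"fingers":1}]' --force 15

```text
invalid input
```

Request:
jog_arm --steps '[{"dx":0,"dy":-2.5,"dz":34,"turn":0,"fingers":0.45},{"dx":0,"dy":-2.5,"dz":60,"turn":0,"fingers":0.45},{"dx":0,"dy":-2.5,"dz":68,"turn":0,"fingers":0.45},{"dx":0,"dy":-2.5,"dz":68,"turn":0,"fingers":0.7},{"dx":0,"dy":-2.5,"dz":68,"turn":0,"fingers":1},{"dx":0,"dy":-2.5,"dz":68,"turn":0,"fingers":1},{"dx":0,"dy":-2.5,"dz":68,"turn":0,"fingers":1},{"dx":0,"dy":-2.5,"dz":68,"turn":0,"fingers":1},{"dx":0,"dy":-2.5,"dz":68,"turn":0,"fingers":1}]' --force 15

```text
t: 3.42
tool_pos: [488.4, -163.2, 53.5]
eef_rot: [0.985, 0.171, 0.0, 0.0]
ft_force: [-1.1, 1.2, 0.5]
grip_width: 15.8
gripper_force: 0.0
```

Request:
jog_arm --steps '[{"dx":0,"dy":0,"dz":0,"turn":0,"fingers":1},{"dx":0,"dy":0,"dz":0,"turn":0,"fingers":1},{"dx":0,"dy":0,"dz":0,"turn":0,"fingers":1},{"dx":0,"dy":0,"dz":0,"turn":0,"fingers":1},{"dx":0,"dy":0,"dz":0,"turn":0,"fingers":1},{"dx":0,"dy":0,"dz":0,"turn":0,"fingers":1}]' --force 15

```text
t: 3.92
tool_pos: [488.3, -163.1, 52.9]
eef_rot: [0.985, 0.171, 0.0, 0.0]
ft_force: [0.1, -0.6, 5.1]
grip_width: 7.8
gripper_force: 15.0
```

Gripped at 7.8 mm. Lift straight up, then start turning. Orange has to face the chute's -x, and joint 6 only allows that in the negative turn direction, about -4.30 rad in total.

Request:
jog_arm --steps '[{"dx":0,"dy":0,"dz":-15,"turn":0,"fingers":1},{"dx":0,"dy":0,"dz":-45,"turn":0,"fingers":1},{"dx":0,"dy":0,"dz":-85,"turn":0,"fingers":1},{"dx":0,"dy":0,"dz":-125,"turn":-0.12,"fingers":1},{"dx":0,"dy":0,"dz":-165,"turn":-0.24,"fingers":1},{"dx":0,"dy":0,"dz":-205,"turn":-0.36,"fingers":1},{"dx":0,"dy":0,"dz":-245,"turn":-0.48,"fingers":1},{"dx":0,"dy":0,"dz":-285,"turn":-0.6,"fingers":1},{"dx":0,"dy":0,"dz":-310,"turn":-0.72,"fingers":1},{"dx":0,"dy":0,"dz":-310,"turn":-0.84,"fingers":1},{"dx":0,"dy":0,"dz":-310,"turn":-0.96,"fingers":1},{"dx":0,"dy":0,"dz":-310,"turn":-1.08,"fingers":1}]'

```text
t: 4.92
tool_pos: [488.1, -163.1, 362.7]
eef_rot: [0.755, 0.656, -0.0, 0.0]
ft_force: [-0.8, 0.6, -0.3]
grip_width: 7.9
gripper_force: 15.0
```

```bash
python3 - <<'E'
from h import *
np.set_printoptions(precision=2,suppress=True)
print(manip.get_obs()["grip_width"],manip.get_obs()["q"]);go([608.6,186.7,360],86)
E
```

```text
7.904900118401519 [-0.37 -0.24  1.59 -0.    1.8  -0.23]
pos [ 488.15 -163.08  362.66] toolY ang -8.082993532837223 q6 -0.2309063532964192 t 4.9167
shift [363.24  70.07   2.66]
turn 1.4995346463092516
```

Stop short of the mouth at this yaw, where the wrist camera will look straight down on it.

Request:
jog_arm --steps '[{"dx":40,"dy":13,"dz":0,"turn":0,"fingers":1},{"dx":78,"dy":25,"dz":0,"turn":0,"fingers":1},{"dx":115,"dy":37,"dz":0,"turn":0,"fingers":1},{"dx":153,"dy":49,"dz":0,"turn":0,"fingers":1},{"dx":190,"dy":61,"dz":0,"turn":0,"fingers":1},{"dx":228,"dy":73,"dz":0,"turn":0,"fingers":1},{"dx":264,"dy":80,"dz":0,"turn":0,"fingers":1},{"dx":264,"dy":80,"dz":0,"turn":0,"fingers":1},{"dx":264,"dy":80,"dz":0,"turn":0,"fingers":1},{"dx":264,"dy":80,"dz":0,"turn":0,"fingers":1}]'

```text
t: 5.75
tool_pos: [605.8, 86.2, 362.2]
eef_rot: [0.757, 0.653, -0.0, -0.0]
ft_force: [0.2, -0.3, 0.1]
grip_width: 7.9
gripper_force: 15.0
```

```bash
python3 - <<'E'
from h import *
np.set_printoptions(precision=2,suppress=True)
p=optics.get_image("wrist"); save(p,"w3.png")
for d in optics.trace(p,"chute")[:1]:
    C=cloud(p,cv2.dilate(d["mask"].astype(np.uint8),np.ones((5,5)))>0); R=C[(C[:,2]>270)&(C[:,2]<285)]
    R=R[np.hypot(*(R[:,:2]-[608.6,186.7]).T)<50]
    print(len(R),d["p"],R.min(0),R.max(0),np.median(R[:,2]),cv2.minAreaRect(R[:,:2].astype(np.float32)))
go([608.6,186.7,360],176)
E
```

```text
2252 0.65 [588.37 153.58 270.  ] [626.93 215.36 280.19] 277.15417292883285 ((607.625732421875, 184.62753295898438), (60.04283142089844, 34.22268295288086), 85.6571273803711)
pos [605.67  85.37 362.77] toolY ang -8.483170312552804 q6 0.24643063525004505 t 5.85
shift [100.65 -12.05   2.75]
turn -0.07824608288170964
```

View pics/w3.png

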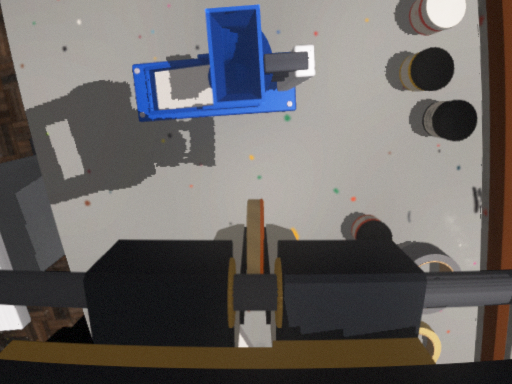

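The view confirms the disc is held, with orange towards world +x at (262,240). The mouth is at (236,57), giving a centre of about (608.2, 185.8) and a yaw of -4°. Move over the mouth while turning -3.22 rad in three calls.

Request:
jog_arm --steps '[{"dx":10,"dy":-1,"dz":0,"turn":-0.12,"fingers":1},{"dx":20,"dy":-2,"dz":0,"turn":-0.24,"fingers":1},{"dx":30,"dy":-3,"dz":0,"turn":-0.36,"fingers":1},{"dx":40,"dy":-4,"dz":0,"turn":-0.48,"fingers":1},{"dx":50,"dy":-5,"dz":0,"turn":-0.6,"fingers":1},{"dx":60,"dy":-6,"dz":0,"turn":-0.72,"fingers":1},{"dx":70,"dy":-8,"dz":0,"turn":-0.84,"fingers":1},{"dx":80,"dy":-10,"dz":0,"turn":-0.96,"fingers":1},{"dx":90,"dy":-11,"dz":0,"turn":-1.08,"fingers":1},{"dx":99,"dy":-12,"dz":0,"turn":-1.2,"fingers":1},{"dx":99,"dy":-12,"dz":0,"turn":-1.32,"fingers":1},{"dx":99,"dy":-12,"dz":0,"turn":-1.44,"fingers":1}]'

```text
t: 6.85
tool_pos: [608.4, 185.3, 362.9]
eef_rot: [0.136, 0.991, 0.0, 0.0]
ft_force: [0.7, 0.7, -0.3]
grip_width: 8.0
gripper_force: 15.0
```

Request:
jog_arm --steps '[{"dx":0,"dy":0,"dz":0,"turn":-0.12,"fingers":1},{"dx":0,"dy":0,"dz":0,"turn":-0.24,"fingers":1},{"dx":0,"dy":0,"dz":0,"turn":-0.36,"fingers":1},{"dx":0,"dy":0,"dz":0,"turn":-0.48,"fingers":1},{"dx":0,"dy":0,"dz":0,"turn":-0.6,"fingers":1},{"dx":0,"dy":0,"dz":0,"turn":-0.72,"fingers":1},{"dx":0,"dy":0,"dz":0,"turn":-0.84,"fingers":1},{"dx":0,"dy":0,"dz":0,"turn":-0.96,"fingers":1},{"dx":0,"dy":0,"dz":0,"turn":-1.08,"fingers":1},{"dx":0,"dy":0,"dz":0,"turn":-1.2,"fingers":1},{"dx":0,"dy":0,"dz":0,"turn":-1.32,"fingers":1},{"dx":0,"dy":0,"dz":0,"turn":-1.44,"fingers":1}]'

```text
t: 7.85
tool_pos: [608.5, 184.7, 363.0]
eef_rot: [-0.551, 0.835, -0.0, 0.0]
ft_force: [-0.1, 0.1, -0.5]
grip_width: 8.0
gripper_force: 15.0
```

Request:
jog_arm --steps '[{"dx":0,"dy":0,"dz":0,"turn":-0.12,"fingers":1},{"dx":0,"dy":0,"dz":0,"turn":-0.24,"fingers":1},{"dx":0,"dy":0,"dz":0,"turn":-0.34,"fingers":1},{"dx":0,"dy":0,"dz":0,"turn":-0.34,"fingers":1},{"dx":0,"dy":0,"dz":0,"turn":-0.34,"fingers":1}]'

```text
t: 8.27
tool_pos: [608.5, 185.1, 363.0]
eef_rot: [-0.681, 0.732, -0.0, 0.0]
ft_force: [-0.5, 0.1, -0.2]
grip_width: 8.1
gripper_force: 15.0
```

```bash
python3 - <<'E'
from h import *
np.set_printoptions(precision=2,suppress=True)
for n in("wrist","scene"):
    p=optics.get_image(n); save(p,"m_%s.png"%n)
print(manip.get_obs()["q"]);go([608.2,185.8,300],176)
p=cv2.imread("pics/m_wrist.png");s=cv2.resize(cv2.imread("pics/m_scene.png")[100:300,150:300],(288,384))
cv2.imwrite("pics/m.png",np.hstack([p,s]))
E
```

```text
[ 0.26  0.03  1.34 -0.    1.77 -2.81]
pos [608.53 185.45 362.82] toolY ang 175.829013871355 q6 -2.8130736643856493 t 8.3667
shift [-0.32  0.37 62.82]
turn -0.002984270920094051
```

View pics/m.png

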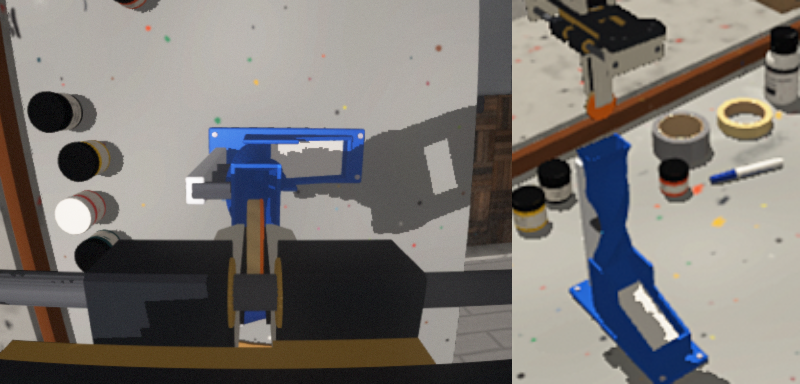

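Orange faces the tray side and the disc is lined up over the mouth. Lower it 61 mm, hold, and check the force.

Request:
jog_arm --steps '[{"dx":0,"dy":0,"dz":25,"turn":0,"fingers":1},{"dx":0,"dy":0,"dz":45,"turn":0,"fingers":1},{"dx":0,"dy":0,"dz":56,"turn":0,"fingers":1},{"dx":0,"dy":0,"dz":61,"turn":0,"fingers":1},{"dx":0,"dy":0,"dz":61,"turn":0,"fingers":1},{"dx":0,"dy":0,"dz":61,"turn":0,"fingers":1},{"dx":0,"dy":0,"dz":61,"turn":0,"fingers":1}]'

```text
t: 8.95
tool_pos: [608.8, 186.1, 303.1]
eef_rot: [-0.682, 0.731, -0.0, 0.001]
ft_force: [0.8, 0.2, -0.3]
grip_width: 7.9
gripper_force: 15.0
```

No contact. Release.

Request:
jog_arm --steps '[{"dx":0,"dy":0,"dz":0,"turn":0,"fingers":0.6},{"dx":0,"dy":0,"dz":0,"turn":0,"fingers":0.6},{"dx":0,"dy":0,"dz":0,"turn":0,"fingers":0.6},{"dx":0,"dy":0,"dz":0,"turn":0,"fingers":0.6},{"dx":0,"dy":0,"dz":0,"turn":0,"fingers":0.6},{"dx":0,"dy":0,"dz":0,"turn":0,"fingers":0.6},{"dx":0,"dy":0,"dz":-40,"turn":0,"fingers":0.6},{"dx":0,"dy":0,"dz":-80,"turn":0,"fingers":0.6},{"dx":0,"dy":0,"dz":-80,"turn":0,"fingers":0.6},{"dx":0,"dy":0,"dz":-80,"turn":0,"fingers":0.6},{"dx":0,"dy":0,"dz":-80,"turn":0,"fingers":0.6},{"dx":0,"dy":0,"dz":-80,"turn":0,"fingers":0.6}]'

```text
t: 9.95
tool_pos: [608.4, 186.0, 380.3]
eef_rot: [-0.682, 0.731, 0.0, -0.001]
ft_force: [0.6, 0.9, -0.5]
grip_width: 37.0
gripper_force: 0.0
```

```bash
python3 - <<'E'
from h import *
np.set_printoptions(precision=1,suppress=True)
o=manip.get_obs();print(o["grip_width"],o["tool_pos"],o["ft_force"],o["t"])
for n in("scene","wrist"):
    p=optics.get_image(n); save(p,"e_%s.png"%n)
    for d in optics.trace(p,"orange_disc")[:2]: print(n,d["p"],d["xy"],d["mask"].sum(),np.median(cloud(p,d["mask"]),axis=0))
p=cv2.imread("pics/e_wrist.png");s=cv2.resize(cv2.imread("pics/e_scene.png")[150:300,170:282],(288,384))
cv2.imwrite("pics/e.png",np.hstack([p,s]))
E
```

```text
37.046369511320485 [608.4 186.  380.3] [ 0.6  0.9 -0.5] 9.95
```

View pics/e.png

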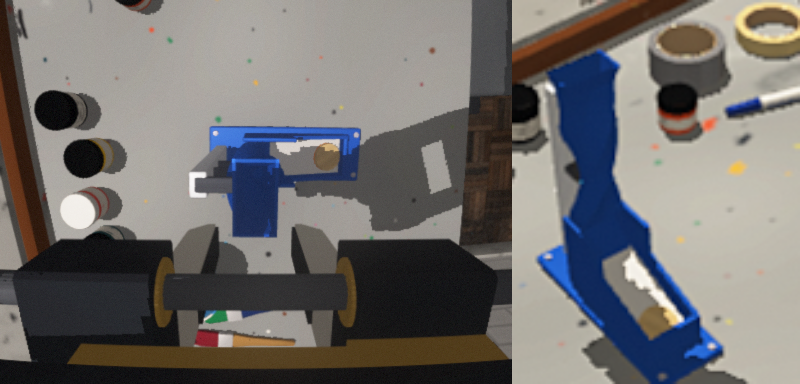

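The disc lies flat at the tray's low end, wooden face up (wrist 327,157; scene crop 657,320), and the gripper is clear. Hand in.

```bash
python3 -c "
from bench import manip
print(manip.job_done())"
```

```text
the job is handed in; nothing more can be done
None
```

The orange disc went down the chute and lies flat at the low end of the tray with its bare wooden side up; the arm did not go near the green disc, jar or cup, and the job is handed in (no verdict was returned).

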